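# Make up two resin kits for the print lab

## Robot

A 6-joint arm with a two-finger parallel gripper is mounted at the origin on the work surface. World frame = base frame: x ahead of the robot, y to its left, z up, the work surface at z = 0. Lengths are in m, angles in rad, forces in N, time in s.
With the tool pointing down it reaches from about 0.25 to 0.775 m from the base axis. Payload 4 kg.
Tool frame: the origin (TCP) lies midway between the tips of the shut fingers; the grasp point (between the pads) lies 19 mm behind it (robot.tcp_to_grasp is the z of the grasp point in the tool frame, in m); z points along the fingers, y is the line along which they close (so a half turn about z gives the same grasp; the last joint's range is limited). The gripper opens to 94 mm and grips with 3 to 60 N. Pads are 16 mm wide; open, the fingers measure 119 mm over their backs; the gripper's body (75 mm by 177 mm) begins 78 mm behind the grasp point.
Start: joints at [1.072, 0.087, 1.371, -0, 1.684, -0.103], TCP at [0.212, 0.507, 0.206] pointing down, gripper open.
Joint ranges: [-3.1, 3.1], [-0.76, 2.03], [0.27, 2.55], [-1.08, 4.22], [0.17, 2.65], [-2.57, 2.57]. Speed limits (rad/s): [2.79, 2.79, 3.14, 3.14, 3.14, 3.14].

## Interface

Orientations are given as [roll, pitch, yaw] about the fixed x, y, z axes, in that order (R = Rz(yaw) Ry(pitch) Rx(roll)).
In Python, from bench import robot gives the robot as it stands. The module is installed in compiled form; this text tells all that it offers.
- The arm moves only by the tool move_arm, never from a script. Its argument "motion" is one flat list of numbers, 7 for each row, row after row: the turn, a rotation vector about the tool's x, y, z in units of 45 degrees (1.0 is 45 degrees), then the shift along the tool's x, y, z in units of 100 mm (1.0 is 100 mm), then the opening, from 0 (shut) to 1 (fully open). A call has 1 to 12 rows; each row shifts and turns the commanded pose from where the row before left it, along the tool's axes as they then stand; what a row does not reach is not made up. A row lasts 1/12 s, in which the tool goes at most 41.7 mm and 7.16 degrees, less where a joint would pass 70% of its speed; a pose out of reach is approached as far as the arm can. A call with a number of a shift or a turn outside -1 to 1 is refused whole. A call with a gripper value outside its range is refused whole. The fingers move at their own pace and stop on an object; the grip force is fixed at half the most. Time passes only in rows, so rows that do not move let the fingers close. It gives the time, the measured TCP pose, the force, the opening and the grip force at its end, in the units of the state.
- robot.get_obs(): the state, without advancing time (a new reading comes with each control period).
- robot.snapshot(name): name is "scene" or "top"; returns the picture (400x640x3 uint8, red, green, blue); there is no depth.
- robot.get_calibration(name): a dict with "fx", "fy", "cx", "cy" (pixels), "R" (3x3) and "t" (3): a world point X has camera coordinates R X + t. Camera axes: x right, y down, z forward; pixel columns grow to the right and rows downward; lengths in m; the calibration is good to about 2 mm. A picture is of the moment at which its call begins. get_calibration takes no time and is no camera call.
- robot.close_job(): hands the job in; it is judged then, once.
The state is a dict: "time": time; "joint_positions": joint angles; "qvel": joint speeds; "joint_torque": joint torques, N m; "tool_pos": TCP position; "ee_rot": TCP orientation; "wrist_force": force on the tool from outside, world axes, zero at the start; "wrist_torque": the same for the moment, N m; "width": finger opening in m; "finger_force": force on a finger pad.
Only numpy, scipy, OpenCV 4.12 (cv2) and the standard library are available. Lean on these libraries where they do the work, as an engineer would, in place of code of your own. Each camera call takes 0.05 s, during which the arm holds its last target. There are 200 camera calls.

## Task

Make up the kits for the next two prints: the white tray gets the tank-refill kit, which is the red-capped resin bottle, the funnel and the scraper; the orange tray gets the mixing kit, which is the green-capped bottle and the measuring beaker. Stand each bottle, the funnel (mouth down, as it stands now) and the beaker upright in a square pocket of its own, either pocket of the tray, and lay the scraper flat along the long tool trough, pointing either way. Set things down rather than dropping them, do not tip any bottle over, and leave the blue-capped bottle where it stands.

Things in the scene. Friction and masses are not known exactly. Their poses are not given: they have to be found in the camera images.
- bottle_red: Closed black 250 ml resin bottle, standing upright, with a red screw cap and a red stripe on its white label: body 60 mm across, shoulder narrowing above 82 mm, cap 36 mm across between 101 and 125 mm height, 125 mm tall in all, 0.3 kg. Origin: centre of its underside, z up. 
- bottle_green: Closed black 250 ml resin bottle, standing upright, with a green screw cap and a green stripe on its white label: body 60 mm across, shoulder narrowing above 82 mm, cap 36 mm across between 101 and 125 mm height, 125 mm tall in all, 0.3 kg. Origin: centre of its underside, z up. 
- bottle_blue: Closed black 250 ml resin bottle, standing upright, with a blue screw cap and a blue stripe on its white label: body 60 mm across, shoulder narrowing above 82 mm, cap 36 mm across between 101 and 125 mm height, 125 mm tall in all, 0.3 kg. Origin: centre of its underside, z up. Spare stock, not part of either kit.
- funnel: Yellow funnel standing on its mouth with the spout straight up: mouth 68 mm across, cone up to 47 mm height, spout a 15 mm tube from 47 to 95 mm height, 95 mm tall in all, 40 g. Origin: centre of its mouth on the support, z up along the spout.
- beaker: White open measuring beaker with blue graduation marks, standing upright: 88 mm tall, 52 mm across at the foot and 58 mm outside at the rim, wall 3 mm, 60 g. Origin: centre of its underside, z up.
- scraper: Scraper lying flat, 150 mm long: black handle with a red band, 92 mm long, 18 mm wide, 22 mm high, from x = -75 to +17 mm; steel blade 36 mm wide and 3 mm thick, from x = +30 to +75 mm. 70 g, balances near x = -6 mm. Origin: on its underside, midway along its length; x towards the blade, z up.
- tray_white: White kit tray, 154 (x) by 184 mm (y), fixed. Floor 3 mm thick; rim 14 mm high, ribs 8 mm high, both 4 mm thick. -x side (nearest the robot at yaw 0): tool trough 56 mm wide in x, 176 mm long in y, centred at x -45, y 0 mm. +x side: two square pockets 86 by 86 mm, centred at x +30, y +45 and -45 mm. Origin: centre of its underside, z up.
- tray_orange: Orange kit tray, 154 (x) by 184 mm (y), fixed. Floor 3 mm thick; rim 14 mm high, ribs 8 mm high, both 4 mm thick. -x side (nearest the robot at yaw 0): tool trough 56 mm wide in x, 176 mm long in y, centred at x -45, y 0 mm. +x side: two square pockets 86 by 86 mm, centred at x +30, y +45 and -45 mm. Origin: centre of its underside, z up.

How it is judged:
At the end, for the whole second after the job is handed in: Each kit complete in its tray, upright or flat on the floor (within 4 mm, 0.1 rad) and at rest: bottles, funnel, beaker within 16 to 19 mm of a pocket centre; scraper within 16 mm across and 20 mm along of the trough centre, 0.2 rad along it; blue-capped bottle moved under 30 mm (x of bottle_red in the frame of tray_white between 0.012 and 0.048 m and (y of bottle_red in the frame of tray_white between 0.027 and 0.063 m or y of bottle_red in the frame of tray_white between -0.063 and -0.027 m) and z of bottle_red in the frame of tray_white between -0.001 and 0.007 m and angle between each of bottle_red, funnel, bottle_green, beaker, scraper's own z axis and vertical below 0.1 rad and linear speed of each of bottle_red, funnel, bottle_green, beaker, scraper below 0.02 m/s and angular speed of each of bottle_red, funnel, bottle_green, beaker, scraper below 0.2 rad/s and x of funnel in the frame of tray_white between 0.014 and 0.046 m and (y of funnel in the frame of tray_white between 0.029 and 0.061 m or y of funnel in the frame of tray_white between -0.061 and -0.029 m) and z of funnel in the frame of tray_white between -0.001 and 0.007 m and x of bottle_green in the frame of tray_orange between 0.012 and 0.048 m and (y of bottle_green in the frame of tray_orange between 0.027 and 0.063 m or y of bottle_green in the frame of tray_orange between -0.063 and -0.027 m) and z of bottle_green in the frame of tray_orange between -0.001 and 0.007 m and x of beaker in the frame of tray_orange between 0.011 and 0.049 m and (y of beaker in the frame of tray_orange between 0.026 and 0.064 m or y of beaker in the frame of tray_orange between -0.064 and -0.026 m) and z of beaker in the frame of tray_orange between -0.001 and 0.007 m and x of scraper in the frame of tray_white between -0.061 and -0.029 m and y of scraper in the frame of tray_white between -0.02 and 0.02 m and z of scraper in the frame of tray_white between -0.001 and 0.007 m and angle between the x axis of scraper and the y axis of tray_white, either way round below 0.2 rad and distance of bottle_blue from where it was at the start of the episode below 0.03 m); the robot touches nothing.
It fails at once if a thing of the kits is dropped (falls free faster than 0.6 m/s) ((linear speed of bottle_red above 0.6 m/s and contact force between bottle_red and anything else below 0.05 N) or (linear speed of bottle_green above 0.6 m/s and contact force between bottle_green and anything else below 0.05 N) or (linear speed of funnel above 0.6 m/s and contact force between funnel and anything else below 0.05 N) or (linear speed of beaker above 0.6 m/s and contact force between beaker and anything else below 0.05 N) or (linear speed of scraper above 0.6 m/s and contact force between scraper and anything else below 0.05 N)).
It fails at once if a resin bottle is tipped over (beyond 0.7 rad) (angle between any of bottle_red, bottle_green, bottle_blue's own z axis and vertical above 0.7 rad).
It fails at once if the blue-capped bottle is shifted more than 30 mm (distance of bottle_blue from where it was at the start of the episode above 0.03 m).
It also fails if it takes over 122 s, if anything falls off the work surface, if the arm or the gripper's body presses on something with over 40 N, if the wrist force passes 120 N, or if a joint passes its speed limit or range.

## Working session

There is one attempt and no reset: what is moved stays moved. The work goes in short steps, Python scripts to look and compute and a tool call to move; the robot and the scene stay as the last step left them, time stands still between calls to the robot, and variables do not carry over. Pictures are saved under pics/ and viewed, at most 14 in all, crops included, and the job is handed in when it is done.

Besides the shell and the picture viewer there is one more tool, called by a JSON object that holds its "method" and its "body", one argument or row to a line. move_arm: Moves the arm, as the interface text tells. Shifts and turns lie within -1 to 1; 1 stands for 100 mm of shift or 45 degrees of turn. Its arguments: {"type":"object","properties":{"motion":{"type":"array","items":{"type":"number"}}},"required":["motion"]}

```bash
mkdir -p pics; python3 - <<'E'
from bench import robot
import cv2,numpy as np
for n in("scene","top"):
    im=robot.snapshot(n); cv2.imwrite(f"pics/{n}0.png",cv2.cvtColor(im,cv2.COLOR_RGB2BGR))
    c=robot.get_calibration(n); print(n,c["fx"],c["cx"],c["cy"],np.round(-np.array(c["R"]).T@np.array(c["t"]),3),np.round(c["R"],3).tolist())
print(robot.get_obs(), robot.tcp_to_grasp)
E
```

```text
scene 463.1600503312553 318.8605504761119 201.014135274083 [1.137 0.77  0.779] [[-0.787, 0.617, -0.004], [0.375, 0.474, -0.797], [-0.49, -0.628, -0.604]]
top 488.5432729802949 325.4128858573331 200.9370128677615 [0.271 0.005 1.469] [[0.014, -1.0, 0.001], [-0.982, -0.014, -0.19], [0.19, 0.001, -0.982]]
{'time': 0.1, 'joint_positions': array([ 1.07192518e+00,  8.78671928e-02,  1.37210190e+00,  4.70027594e-06,
        1.68363925e+00, -1.03085410e-01]), 'qvel': array([-0.00181918, -0.00219063, -0.00329755, -0.00139326,  0.0022113 ,
       -0.00046249]), 'joint_torque': array([ 2.69803182e-03, -3.41251838e+01, -3.03300834e+01,  7.19899382e-02,
        3.04862985e-02, -1.04756505e-04]), 'tool_pos': array([0.21179287, 0.50703248, 0.20442947]), 'ee_rot': array([-3.13958814e+00, -2.12067451e-04,  2.74580723e+00]), 'wrist_force': array([ 0.63464743, -0.17981387,  0.38301176]), 'wrist_torque': array([-0.02961316, -0.00859902,  0.050251  ]), 'finger_force': 0.0, 'width': 0.09377484510393837} -0.0188
```

View pics/scene0.png

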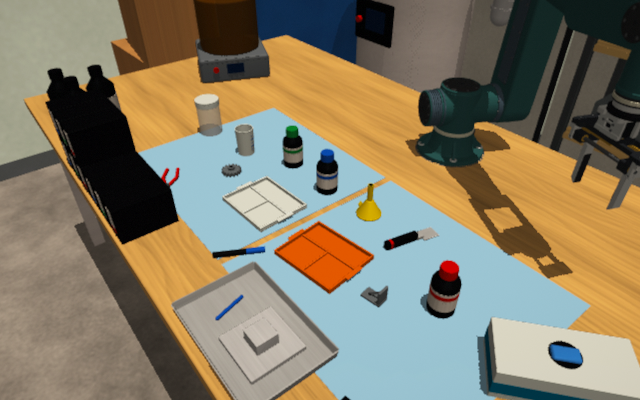

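View pics/top0.png

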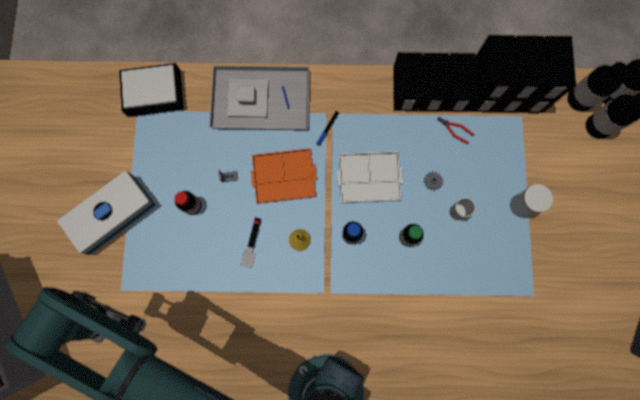

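The top view shows the red cap at (182,199), green at (414,234), blue at (353,230), the funnel at (300,239) and the scraper from (257,220) to (247,265). The open beaker is at (462,209), the orange tray around (284,176) and the white tray around (370,177). The scene view agrees with this. Next I measure by masks.

```bash
cat > h.py <<'E'
from bench import robot
import cv2,numpy as np
def cast(n,uv,z):
    c=robot.get_calibration(n);R=np.array(c["R"]);t=np.array(c["t"])
    o=-R.T@t;d=R.T@np.array([(uv[0]-c["cx"])/c["fx"],(uv[1]-c["cy"])/c["fy"],1]);return o+d*(z-o[2])/d[2]
def proj(n,X):
    c=robot.get_calibration(n);p=np.array(c["R"])@X+np.array(c["t"]);return p[0]/p[2]*c["fx"]+c["cx"],p[1]/p[2]*c["fy"]+c["cy"]
HS={"red":((0,170,60),(5,255,255)),"green":((50,120,40),(80,255,255)),"blue":((104,170,60),(125,255,255)),"yellow":((22,150,60),(34,255,255)),"orange":((6,200,120),(14,255,255))}
def blobs(im,lo,hi,roi,amin=8):
    x0,y0,x1,y1=roi;m=np.zeros(im.shape[:2],np.uint8)
    m[y0:y1,x0:x1]=cv2.inRange(cv2.cvtColor(im,cv2.COLOR_RGB2HSV),lo,hi)[y0:y1,x0:x1]
    k,l,s,c=cv2.connectedComponentsWithStats(m)
    return m,[(s[i][4],s[i][:4].tolist(),c[i].round(1)) for i in np.argsort(-s[:,4]) if i and s[i][4]>=amin][:4]
E
python3 - <<'E'
from h import *
top=robot.snapshot("top");sc=robot.snapshot("scene")
for n,im,rois in(("top",top,dict(red=(165,180,215,220),green=(395,215,430,250),blue=(338,215,368,250),yellow=(285,225,315,255),orange=(240,140,325,210))),("scene",sc,dict(red=(420,250,470,330),green=(275,115,310,175),blue=(310,140,345,200),yellow=(345,175,390,225),orange=(260,210,385,300)))):
    for k,r in rois.items():
        m,b=blobs(im,*HS[k],r)
        for x in b[:2]: print(n,k,x,np.round(cast(n,x[2],{"yellow":.02,"orange":.008}.get(k,.12)),3))
        if k=="orange" and n=="top":
            q=cv2.boxPoints(cv2.minAreaRect(cv2.findNonZero(m)))
            for p in q: print(p,np.round(cast(n,p,.012),3))
a=cv2.resize(top[130:280,160:480],None,fx=2.5,fy=2.5,interpolation=cv2.INTER_CUBIC)
cv2.imwrite("pics/c1.png",cv2.cvtColor(a,cv2.COLOR_RGB2BGR))
E
```

```text
top red (np.int32(118), [176, 192, 12, 13], array([181.3, 198.4])) [0.534 0.413 0.12 ]
top green (np.int32(156), [408, 225, 14, 15], array([414.8, 231.9])) [ 0.448 -0.242  0.12 ]
top blue (np.int32(154), [347, 223, 14, 14], array([353.4, 229.3])) [ 0.453 -0.071  0.12 ]
top yellow (np.int32(289), [290, 230, 19, 20], array([299.2, 239.6])) [0.434 0.084 0.02 ]
top orange (np.int32(9), [253, 169, 4, 7], array([254.6, 172.3])) [0.641 0.227 0.008]
top orange (np.int32(8), [310, 171, 4, 5], array([312. , 172.8])) [0.642 0.05  0.008]
[250.32129 157.12395] [0.688 0.242 0.012]
[310.27942 149.78212] [0.714 0.057 0.012]
[315.70087 194.05705] [0.574 0.038 0.012]
[255.74274 201.39888] [0.549 0.219 0.012]
scene red (np.int32(322), [439, 261, 20, 20], array([448.6, 270.7])) [0.544 0.42  0.12 ]
scene red (np.int32(81), [430, 288, 29, 14], array([442.5, 297.2])) [0.606 0.457 0.12 ]
scene green (np.int32(128), [286, 126, 12, 12], array([291.7, 131.4])) [ 0.458 -0.231  0.12 ]
scene green (np.int32(36), [284, 149, 18, 4], array([292.5, 150.9])) [ 0.52 -0.14  0.12]
scene blue (np.int32(151), [321, 149, 13, 14], array([327. , 155.7])) [ 0.461 -0.061  0.12 ]
scene blue (np.int32(34), [317, 174, 20, 5], array([326.6, 176.9])) [0.526 0.017 0.12 ]
scene yellow (np.int32(471), [356, 184, 25, 37], array([368.5, 207.6])) [0.437 0.085 0.02 ]
scene orange (np.int32(3530), [275, 222, 98, 71], array([323.6, 255.4])) [0.636 0.144 0.008]
```

View pics/c1.png

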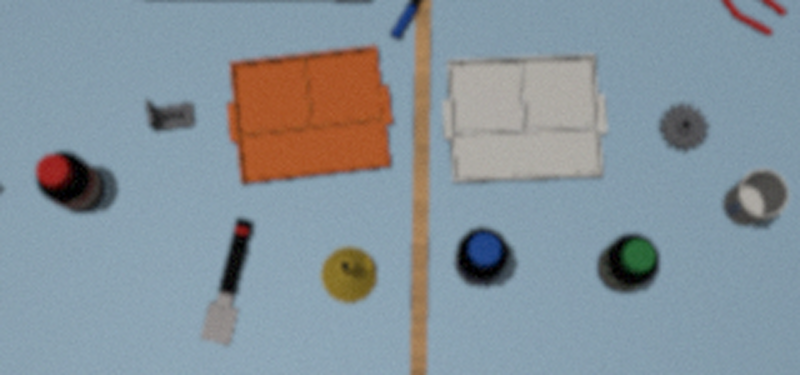

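The crop shows the tray corners clearly, with end tabs outside them. Orange is at (232,62), (377,47), (391,166), (244,183); white at (449,61), (595,56), (601,176), (455,181). The beaker rim centre is at (763,194), and the scraper runs from (245,221) to (218,343).

```bash
python3 - <<'E'
from h import *
f=lambda p,z:cast("top",(160+(p[0]+.5)/2.5-.5,130+(p[1]+.5)/2.5-.5),z)[:2]
for n,q in dict(orange=[(232,62),(377,47),(391,166),(244,183)],white=[(449,61),(595,56),(601,176),(455,181)]).items():
    P=np.array([f(p,.012) for p in q]);c=P.mean(0)
    y=(P[0]-P[1]+P[3]-P[2])/2;x=(P[0]-P[3]+P[1]-P[2])/2
    yaw=np.arctan2(-y[0],y[1]);print(n,c.round(3),np.linalg.norm(x).round(3),np.linalg.norm(y).round(3),"yaw",np.degrees(yaw).round(1),np.degrees(np.arctan2(x[1],x[0])).round(1))
    R=np.array([[np.cos(yaw),-np.sin(yaw)],[np.sin(yaw),np.cos(yaw)]])
    for o in((.03,.045),(.03,-.045),(-.045,0)):print(o,(c+R@o).round(3))
print("red",f((56.5,172),.125),"green",f((638,255),.125),"blue",f((485,249),.125))
print("beaker",f((763,194),.088),"funnel tip",f((351,267),.095),"mouth",f((349,275),.005))
a=f((245,221),.022);b=f((218,343),.003);print("scraper",a,b,(a+b)/2,np.linalg.norm(a-b),np.degrees(np.arctan2(*(b-a)[::-1])))
# checks in scene
for n,X in dict(red=(*f((56.5,172),.125),.113),green=(*f((638,255),.125),.113),beaker=(*f((763,194),.088),.044),blue=(*f((485,249),.125),.113)).items():print(n,np.round(proj("scene",np.array(X)),1))
E
```

```text
orange [0.632 0.135] 0.153 0.18 yaw 7.2 7.7
(0.03, 0.045) [0.656 0.184]
(0.03, -0.045) [0.667 0.095]
(-0.045, 0) [0.587 0.13 ]
white [ 0.631 -0.127] 0.151 0.179 yaw 2.8 2.6
(0.03, 0.045) [ 0.658 -0.081]
(0.03, -0.045) [ 0.663 -0.171]
(-0.045, 0) [ 0.586 -0.129]
red [0.53293066 0.40869842] green [ 0.44821513 -0.24139215] blue [ 0.45257465 -0.07196996]
beaker [ 0.5256324  -0.39331783] funnel tip [0.43406729 0.07760305] mouth [0.43507412 0.08450752]
scraper [0.49634297 0.20971623] [0.3519339 0.2386629] [0.42413843 0.22418957] 0.147281656984991 168.66532635838797
red [446.8 267.5]
green [292.4 131.2]
beaker [245.7 139.7]
blue [327.1 155.2]
```

{"method": "move_arm", "body": {
  "motion": [0,0,-0.127,0,0,0,0.6,0,0,-0.126,0,0,0,0.6,0,0,0,-0.27,-0.236,0.1,0.6,0,0,0,-0.27,-0.236,0.1,0.6,0,0,0,-0.27,-0.236,0.1,0.6,0,0,0,-0.27,-0.236,0.1,0.6,0,0,0,-0.27,-0.236,0.1,0.6,0,0,0,-0.27,-0.236,0.1,0.6,0,0,0,-0.27,-0.236,0.1,0.6,0,0,0,-0.27,-0.236,0.1,0.6,0,0,0,-0.27,-0.236,0.1,0.6,0,0,0,-0.27,-0.236,0.1,0.6]
}}

```text
time: 1.2
tool_pos: [0.4313, 0.2216, 0.105]
ee_rot: [3.141, 0.0, 2.945]
wrist_force: [-0.0, -0.5, 0.1]
width: 0.0567
finger_force: 0.0
```

{"method": "move_arm", "body": {
  "motion": [0,0,0,0,0,0.25,0.6,0,0,0,0,0,0.25,0.6,0,0,0,0,0,0.25,0.6,0,0,0,0,0,0.15,0.6,0,0,0,0,0,0.08,0.6,0,0,0,0,0,0,0.6,0,0,0,0,0,0,0,0,0,0,0,0,0,0,0,0,0,0,0,0,0,0,0,0,0,0,0,0,0,0,0,0,0,0,0,0,0,0,0,0,0,0]
}}

```text
time: 2.2
tool_pos: [0.4311, 0.2236, 0.0082]
ee_rot: [3.14, 0.001, 2.945]
wrist_force: [0.2, 1.4, 1.4]
width: 0.0202
finger_force: 0.4
```

{"method": "move_arm", "body": {
  "motion": [0,0,0,0,0,0,0,0,0,0,0,0,0,0,0,0,0,0,0,0,0,0,0,0,0,0,-0.1,0,0,0,0,0,0,-0.2,0,0,0,0,0,0,-0.3,0,0,0,0,0,0,-0.3,0,0,0,0,0,0,0,0]
}}

```text
time: 2.87
tool_pos: [0.4342, 0.2244, 0.1043]
ee_rot: [3.136, 0.01, 2.945]
wrist_force: [0.2, 0.7, 0.7]
width: 0.0178
finger_force: 30.0
```

{"method": "move_arm", "body": {
  "motion": [0,0,0.141,0,0,0,0,0,0,0.141,0,0,0,0,0,0,0.141,0,0,0,0,0,0,0.141,0,0,0,0,0,0,0.141,0,0,0,0,0,0,0.141,0,0,0,0,0,0,0.141,0,0,0,0,0,0,0.141,0,0,0,0,0,0,0.141,0,0,0,0,0,0,0.141,0,0,0,0,0,0,0.141,0,0,0,0,0,0,0.137,0,0,0,0]
}}

```text
time: 3.87
tool_pos: [0.43, 0.2227, 0.0968]
ee_rot: [-3.14, 0.001, 1.613]
wrist_force: [0.6, 0.7, -0.6]
width: 0.018
finger_force: 30.0
```

```bash
python3 - <<'E'
from h import *
print(robot.get_obs()["tool_pos"],robot.get_obs()["ee_rot"])
a=robot.snapshot("scene");cv2.imwrite("pics/s1.png",cv2.cvtColor(cv2.resize(a[80:320,200:520],None,fx=2.5,fy=2.5),cv2.COLOR_RGB2BGR))
E
```

```text
[0.43001801 0.22270415 0.09682974] [-3.14002139e+00  1.01184697e-03  1.61328549e+00]
```

View pics/s1.png

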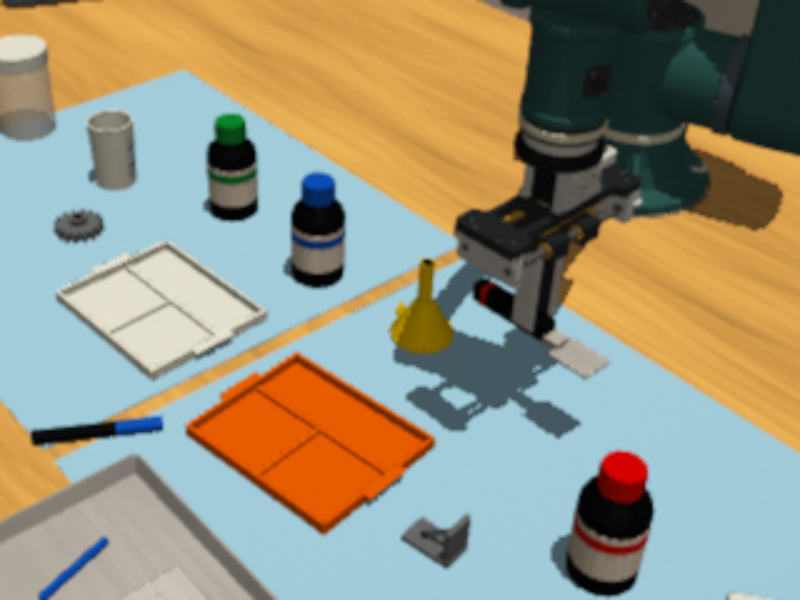

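The scraper is held level. Its blade end is at crop (595,368) and its handle tip at (487,293); the funnel spout tip is at (427,262).

```bash
python3 - <<'E'
from h import *
f=lambda p,z:cast("scene",(200+(p[0]+.5)/2.5-.5,80+(p[1]+.5)/2.5-.5),z).round(4)
print(f((595,368),.091),f((484,293),.101),"spout",f((427,263),.095))
for q in[(57,295),(167,243),(266,314),(154,376)]:print(f(q,.014))
E
```

```text
[0.4275 0.2999 0.091 ] [0.4351 0.1646 0.101 ] spout [0.4377 0.0867 0.095 ]
[ 0.7172 -0.2029  0.014 ]
[ 0.5661 -0.2134  0.014 ]
[ 0.5566 -0.0321  0.014 ]
[ 0.7068 -0.0204  0.014 ]
```

```bash
python3 - <<'E'
from h import *
for n,rO,rW in(("top",(240,140,325,210),(333,145,410,208)),("scene",(260,210,385,300),(215,170,312,235))):
    im=robot.snapshot(n)
    for k,lo,hi,r in(("orange",(4,150,90),(18,255,255),rO),("white",(0,0,110),(40,60,255),rW)):
        m,b=blobs(im,lo,hi,r,3);m=cv2.morphologyEx(m,cv2.MORPH_CLOSE,np.ones((5,5),np.uint8))
        cs=max(cv2.findContours(m,0,2)[0],key=cv2.contourArea);h=cv2.convexHull(cs)
        w=np.array([cast(n,p[0],.012)[:2] for p in h],np.float32)
        M=cv2.moments(w);print(n,k,cv2.contourArea(cs),"area",round(M["m00"],4),"hull c",round(M["m10"]/M["m00"],4),round(M["m01"]/M["m00"],4),cv2.minAreaRect(w))
    m,b=blobs(im,*((20,100,40),(36,255,255)),(285,225,315,255) if n=="top" else (345,175,390,225))
    ys,xs=np.nonzero(m);print("yellow",b[0])
    if n=="scene":print("tip",[ (y,xs[ys==y].mean()) for y in sorted(set(ys))[:6]],[cast(n,(xs[ys==y].mean(),y),.095).round(4) for y in sorted(set(ys))[:3]])
E
```

```text
top orange 2697.5 area 0.0274 hull c 0.632 0.1372 ((0.631860077381134, 0.13705849647521973), (0.14828087389469147, 0.1945142298936844), 7.645642280578613)
top white 2737.0 area 0.0275 hull c 0.6311 -0.1266 ((0.6311984062194824, -0.12680311501026154), (0.14949055016040802, 0.19528166949748993), 2.8035144805908203)
yellow (np.int32(335), [289, 230, 21, 21], array([299.2, 239.5]))
scene orange 3854.0 area 0.0421 hull c 0.6288 0.1153 ((0.6267479658126831, 0.12439341098070145), (0.20859763026237488, 0.23959742486476898), 0.6373931765556335)
scene white 2338.5 area 0.0304 hull c 0.6349 -0.1222 ((0.6347326636314392, -0.12407354265451431), (0.15689387917518616, 0.20073524117469788), 2.842437982559204)
yellow (np.int32(489), [356, 184, 25, 37], array([368.5, 207.5]))
tip [(np.int64(184), np.float64(370.5)), (np.int64(185), np.float64(370.4)), (np.int64(186), np.float64(370.5)), (np.int64(187), np.float64(370.5)), (np.int64(188), np.float64(370.5)), (np.int64(189), np.float64(370.0))] [array([0.435 , 0.0838, 0.095 ]), array([0.4382, 0.0869, 0.095 ]), array([0.4411, 0.0903, 0.095 ])]
```

{"method": "move_arm", "body": {
  "motion": [0,0,0,-0.302,0.119,0,0,0,0,0,-0.302,0.119,0,0,0,0,0,-0.302,0.119,0,0,0,0,0,-0.302,0.119,0,0,0,0,0,-0.302,0.119,0,0,0,0,0,-0.302,0.119,0,0,0,0,0,-0.302,0.119,0,0,0,0,0,-0.302,0.119,0,0,0,0,0,-0.302,0.119,0,0,0,0,0,-0.302,0.119,0,0,0,0,0,-0.302,0.119,0,0,0,0,0,-0.302,0.119,0,0]
}}

```text
time: 5.02
tool_pos: [0.5907, -0.1335, 0.097]
ee_rot: [-3.141, -0.0, 1.621]
wrist_force: [0.4, 0.3, -1.4]
width: 0.0179
finger_force: 30.0
```

{"method": "move_arm", "body": {
  "motion": [0,0,0,0,0,0.25,0,0,0,0,0,0,0.25,0,0,0,0,0,0,0.1,0,0,0,0,0,0,0,0]
}}

```text
time: 5.35
tool_pos: [0.5876, -0.1312, 0.0332]
ee_rot: [-3.134, -0.003, 1.62]
wrist_force: [-0.5, -0.1, -0.9]
width: 0.0177
finger_force: 30.0
```

```bash
python3 - <<'E'
from h import *
a=robot.snapshot("scene");cv2.imwrite("pics/s2.png",cv2.cvtColor(cv2.resize(a[90:250,200:400],None,fx=4,fy=3.7),cv2.COLOR_RGB2BGR))
E
```

```text
(no output)
```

View pics/s2.png

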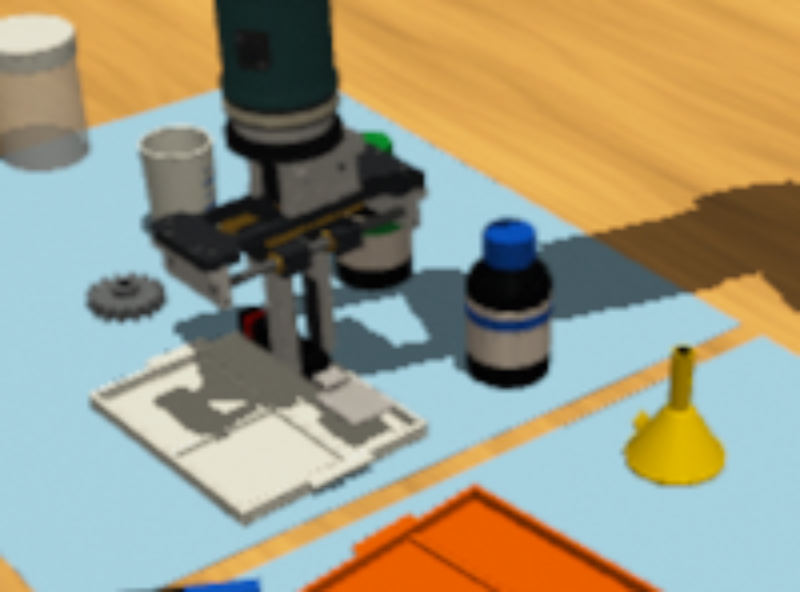

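The scraper is over the trough, with its handle end at (255,325) and its blade end at (370,405), inside the tray. Lowering it now.

{"method": "move_arm", "body": {
  "motion": [0,0,0,0,0,0.1,0,0,0,0,0,0,0.05,0,0,0,0,0,0,0.03,0,0,0,0,0,0,0,0,0,0,0,0,0,0,0]
}}

```text
time: 5.82
tool_pos: [0.5908, -0.1318, 0.0199]
ee_rot: [3.141, 0.0, 1.619]
wrist_force: [-0.7, -0.5, -0.5]
width: 0.0179
finger_force: 30.0
```

{"method": "move_arm", "body": {
  "motion": [0,0,0,-0.01,-0.02,0.04,0,0,0,0,0,0,0.03,0,0,0,0,0,0,0.015,0,0,0,0,0,0,0,0,0,0,0,0,0,0,0]
}}

```text
time: 6.23
tool_pos: [0.5886, -0.1331, 0.0112]
ee_rot: [-3.141, 0.0, 1.619]
wrist_force: [-0.7, -0.4, 1.7]
width: 0.0178
finger_force: 30.0
```

Contact is just starting, so I release with a small opening and lift.

{"method": "move_arm", "body": {
  "motion": [0,0,0,0,0,0,0.26,0,0,0,0,0,0,0.26,0,0,0,0,0,0,0.26,0,0,0,0,0,0,0.26,0,0,0,0,0,-0.1,0.26,0,0,0,0,0,-0.2,0.26,0,0,0,0,0,-0.4,0.5,0,0,0,0,0,-0.4,0.6,0,0,0.063,0,0,-0.4,0.6,0,0,0,0,0,0,0.6]
}}

```text
time: 7.07
tool_pos: [0.5934, -0.1345, 0.173]
ee_rot: [3.123, 0.006, 1.568]
wrist_force: [-0.4, -1.0, 2.5]
width: 0.0478
finger_force: 0.0
```

{"method": "move_arm", "body": {
  "motion": [0,0,0,0.272,-0.192,0,0.5,0,0,0,0.272,-0.192,0,0.5,0,0,0,0.272,-0.192,0,0.5,0,0,0,0.272,-0.192,0,0.5,0,0,0,0.272,-0.192,0,0.5,0,0,0,0.272,-0.192,0,0.5,0,0,0,0.272,-0.192,0,0.5,0,0,0,0.272,-0.192,0,0.5,0,0,0,0,0,0,0.5,0,0,0,0,0,0,0.5]
}}

```text
time: 7.9
tool_pos: [0.4351, 0.0857, 0.1619]
ee_rot: [3.139, 0.0, 1.572]
wrist_force: [0.1, -0.3, 0.3]
width: 0.0473
finger_force: 0.0
```

```bash
python3 - <<'E'
from h import *
t=robot.snapshot("top");a=robot.snapshot("scene")
t=cv2.resize(t[130:250,260:480],None,fx=3.5,fy=2.45);a=cv2.resize(a[100:250,200:440],None,fx=3.2,fy=2)
cv2.imwrite("pics/s3.png",cv2.cvtColor(np.vstack([t[:,:768],a]),cv2.COLOR_RGB2BGR))
E
```

```text
(no output)
```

View pics/s3.png

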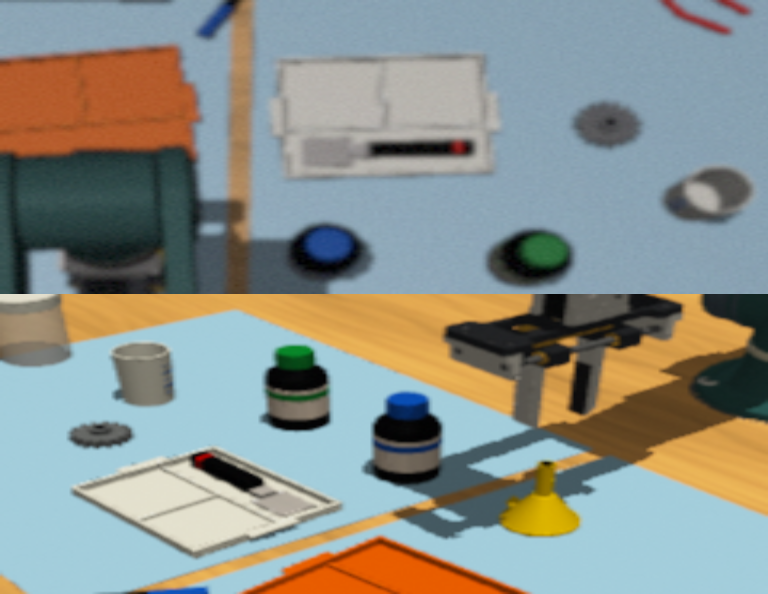

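The scraper lies flat and centred in the trough, and the gripper is above the funnel spout. Descending to grasp it.

{"method": "move_arm", "body": {
  "motion": [0,0,0,-0.02,0,0.3,0.5,0,0,0,0,0,0.3,0.5,0,0,0,0,0,0.25,0.5,0,0,0,0,0,0.13,0.5,0,0,0,0,0,0.06,0.5,0,0,0,0,0,0,0,0,0,0,0,0,0,0,0,0,0,0,0,0,0,0,0,0,0,0,0,0,0,0,0,0,0,0,0,0,0,0,0,0,0,0,0,0,0,0,0,0,0]
}}

```text
time: 9.0
tool_pos: [0.4363, 0.0828, 0.058]
ee_rot: [3.139, -0.0, 1.569]
wrist_force: [-0.2, 0.2, 2.0]
width: 0.0147
finger_force: 30.0
```

{"method": "move_arm", "body": {
  "motion": [0,0,0,0,0,-0.1,0,0,0,0,0,0,-0.3,0,0,0,0,0,0,-0.4,0,0,0,0,-0.279,0.254,-0.1,0,0,0,0,-0.279,0.254,0,0,0,0,0,-0.279,0.254,0,0,0,0,0,-0.279,0.254,0,0,0,0,0,-0.279,0.254,0,0,0,0,0,-0.279,0.254,0,0,0,0,0,-0.279,0.254,0,0,0,0,0,-0.279,0.254,0,0,0,0,0,-0.279,0.254,0,0]
}}

```text
time: 10.0
tool_pos: [0.6644, -0.17, 0.1472]
ee_rot: [-3.141, -0.0, 1.569]
wrist_force: [0.1, 1.0, 0.0]
width: 0.0145
finger_force: 30.0
```

{"method": "move_arm", "body": {
  "motion": [0,0,0,0,0,0.2,0,0,0,0,0,0,0.2,0,0,0,0,0,0,0.2,0,0,0,0,0,0,0.1,0,0,0,0,0,0,0,0,0,0,0,0,0,0,0]
}}

```text
time: 10.5
tool_pos: [0.6634, -0.1683, 0.0769]
ee_rot: [-3.141, -0.0, 1.57]
wrist_force: [0.0, 0.3, 0.4]
width: 0.0139
finger_force: 30.0
```

{"method": "move_arm", "body": {
  "motion": [0,0,0,0,0,0.07,0,0,0,0,0,0,0.05,0,0,0,0,0,0,0.04,0,0,0,0,0,0,0,0,0,0,0,0,0,0,0]
}}

```text
time: 10.92
tool_pos: [0.6636, -0.1686, 0.0612]
ee_rot: [3.141, -0.0, 1.569]
wrist_force: [-0.1, 0.4, 0.1]
width: 0.0147
finger_force: 30.0
```

{"method": "move_arm", "body": {
  "motion": [0,0,0,0,0,0.015,0,0,0,0,0,0,0,0,0,0,0,0,0,0,0]
}}

```text
time: 11.17
tool_pos: [0.6638, -0.1687, 0.0609]
ee_rot: [3.141, 0.0, 1.569]
wrist_force: [-3.0, 1.4, 5.8]
width: 0.0143
finger_force: 30.0
```

{"method": "move_arm", "body": {
  "motion": [0,0,0,0,0,0,0.4,0,0,0,0,0,0,0.4,0,0,0,0,0,0,0.4,0,0,0,0,0,0,0.5,0,0,0,0,0,-0.2,0.5,0,0,0,0,0,-0.4,0.5,0,0,0,0,0,-0.4,0.6,0,0,0,0,0,-0.4,0.7]
}}

```text
time: 11.83
tool_pos: [0.6631, -0.1685, 0.1998]
ee_rot: [-3.14, -0.001, 1.569]
wrist_force: [0.8, -0.3, 0.8]
width: 0.057
finger_force: 0.0
```

{"method": "move_arm", "body": {
  "motion": [0,0,0,0.387,-0.086,0,0.8,0,0,0,0.387,-0.086,0,0.8,0,0,0,0.387,-0.086,0,0.8,0,0,0,0.387,-0.086,0,0.8,0,0,0,0.387,-0.086,0,0.8,0,0,0,0.387,-0.086,0,0.8,0,0,0,0.387,-0.086,0,0.8,0,0,0,0.387,-0.086,0,0.8,0,0,0,0.387,-0.086,0,0.8,0,0,0,0.387,-0.086,0,0.8,0,0,0,0.387,-0.086,0,0.8,0,0,0,0.387,-0.086,0,0.8]
}}

```text
time: 12.83
tool_pos: [0.5604, 0.2977, 0.1992]
ee_rot: [3.142, -0.0, 1.569]
wrist_force: [0.7, 0.1, 0.2]
width: 0.0752
finger_force: 0.0
```

{"method": "move_arm", "body": {
  "motion": [0,0,0,0.387,-0.086,0,0.8,0,0,0,0.387,-0.086,0,0.8,0,0,0,0.387,-0.086,0,0.8,0,0,0,0,0,0,0.8,0,0,0,0,0,0,0.8]
}}

```text
time: 13.25
tool_pos: [0.5343, 0.414, 0.1983]
ee_rot: [-3.14, 0.001, 1.573]
wrist_force: [0.1, -1.0, 0.1]
width: 0.0751
finger_force: 0.0
```

```bash
python3 - <<'E'
from h import *
t=robot.snapshot("top");a=robot.snapshot("scene")
t=cv2.resize(t[130:250,260:480],None,fx=3.5,fy=2.45);a=cv2.resize(a[100:330,200:500],None,fx=2.56,fy=1.3)
cv2.imwrite("pics/s4.png",cv2.cvtColor(np.vstack([t[:,:768],a]),cv2.COLOR_RGB2BGR))
o=robot.get_obs()["tool_pos"]
m,b=blobs(robot.snapshot("scene"),*HS["red"],(420,250,470,330));print(b[:1],cast("scene",b[0][2],.115).round(4),o)
E
```

```text
[(np.int32(324), [439, 261, 20, 21], array([448.6, 270.8]))] [0.5393 0.4179 0.115 ] [0.53566761 0.41144095 0.19902854]
```

View pics/s4.png

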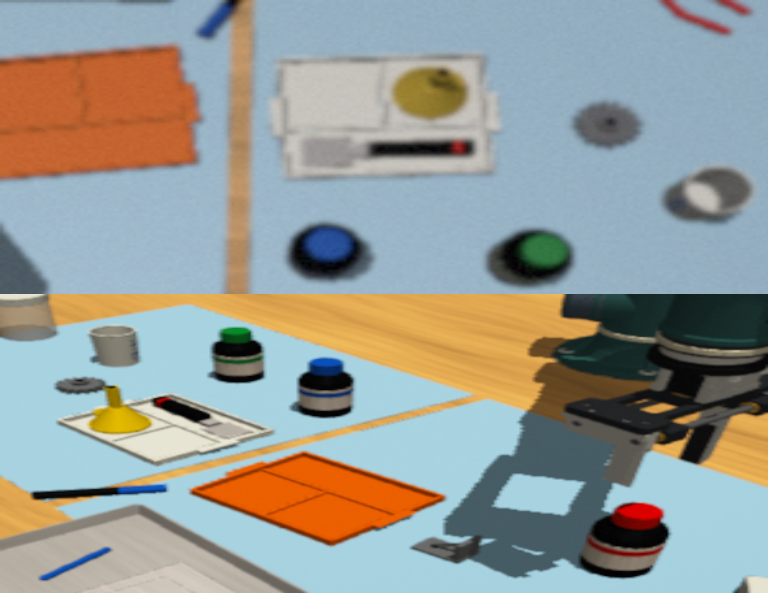

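The funnel stands upright in the -y pocket at top-crop (430,92). The gripper is over the red cap, so I descend onto the cap.

{"method": "move_arm", "body": {
  "motion": [0,0,0,0.02,0.01,0.3,0.8,0,0,0,0,0,0.3,0.8,0,0,0,0,0,0.2,0.8,0,0,0,0,0,0.1,0.8,0,0,0,0,0,0.06,0.8,0,0,0,0,0,0,0.3,0,0,0,0,0,0,0.3,0,0,0,0,0,0,0.3,0,0,0,0,0,0,0,0,0,0,0,0,0,0,0,0,0,0,0,0,0,0,0,0,0,0,0,0]
}}

```text
time: 14.4
tool_pos: [0.5369, 0.4143, 0.1043]
ee_rot: [3.14, -0.001, 1.569]
wrist_force: [0.5, 0.1, 1.5]
width: 0.0357
finger_force: 30.0
```

{"method": "move_arm", "body": {
  "motion": [0,0,0,0,0,-0.1,0,0,0,0,0,0,-0.3,0,0,0,0,0,0,-0.2,0,0,0,0,-0.12,0.03,0,0,0,0,0,-0.24,0.06,0,0,0,0,0,-0.24,0.06,0,0,0,0,0,-0.24,0.06,0,0,0,0,0,-0.24,0.06,0,0,0,0,0,-0.24,0.06,0,0,0,0,0,-0.24,0.06,0,0,0,0,0,-0.24,0.06,0,0,0,0,0,-0.24,0.06,0,0]
}}

```text
time: 15.4
tool_pos: [0.5863, 0.2075, 0.1613]
ee_rot: [-3.138, 0.001, 1.569]
wrist_force: [0.7, -0.5, -2.6]
width: 0.0351
finger_force: 30.0
```

{"method": "move_arm", "body": {
  "motion": [0,0,0,-0.24,0.06,0,0,0,0,0,-0.24,0.06,0,0,0,0,0,-0.24,0.06,0,0,0,0,0,-0.24,0.06,0,0,0,0,0,-0.24,0.06,0,0,0,0,0,-0.24,0.06,0,0,0,0,0,-0.24,0.06,0,0,0,0,0,-0.24,0.06,0,0,0,0,0,-0.24,0.06,0,0,0,0,0,-0.24,0.06,0,0,0,0,0,-0.24,0.06,0,0,0,0,0,-0.12,0.06,0,0]
}}

```text
time: 16.4
tool_pos: [0.6575, -0.0701, 0.1612]
ee_rot: [-3.138, 0.002, 1.566]
wrist_force: [0.1, 0.6, -4.0]
width: 0.0353
finger_force: 30.0
```

{"method": "move_arm", "body": {
  "motion": [0,0,0,0,0,0.1,0,0,0,0,0,0,0.15,0,0,0,0,0,0,0.15,0,0,0,0,0,0,0.05,0,0,0,0,0,0,0,0,0,0,0,0,0,0,0]
}}

```text
time: 16.9
tool_pos: [0.6577, -0.0649, 0.1179]
ee_rot: [-3.139, -0.001, 1.57]
wrist_force: [-0.7, -0.5, -2.0]
width: 0.0355
finger_force: 30.0
```

{"method": "move_arm", "body": {
  "motion": [0,0,0,0,0,-0.05,0,0,0,0,-0.07,0.02,0,0,0,0,0,-0.06,0.01,0,0,0,0,0,0,0,0.06,0,0,0,0,0,0,0.06,0,0,0,0,0,0,0.03,0,0,0,0,0,0,0,0,0,0,0,0,0,0,0]
}}

```text
time: 17.57
tool_pos: [0.6613, -0.0789, 0.1077]
ee_rot: [-3.14, -0.001, 1.569]
wrist_force: [0.6, -0.2, -4.0]
width: 0.0351
finger_force: 30.0
```

{"method": "move_arm", "body": {
  "motion": [0,0,0,0,0,0.012,0,0,0,0,0,0,0,0,0,0,0,0,0,0,0]
}}

```text
time: 17.82
tool_pos: [0.6617, -0.079, 0.1072]
ee_rot: [-3.141, -0.0, 1.569]
wrist_force: [-0.1, 0.7, -2.7]
width: 0.0356
finger_force: 30.0
```

{"method": "move_arm", "body": {
  "motion": [0,0,0,0,0,0.01,0,0,0,0,0,0,0,0,0,0,0,0,0,0,0]
}}

```text
time: 18.07
tool_pos: [0.6617, -0.0791, 0.1071]
ee_rot: [3.141, 0.0, 1.569]
wrist_force: [-1.8, 0.0, 0.9]
width: 0.0354
finger_force: 30.0
```

{"method": "move_arm", "body": {
  "motion": [0,0,0,0,0,0,0.6,0,0,0,0,0,0,0.6,0,0,0,0,0,0,0.6,0,0,0,0,0,0,0.7,0,0,0,0,0,-0.1,0.7,0,0,0,0,0,-0.3,0.7,0,0,0,0,0,-0.4,0.8,0,0,0,0,0,-0.1,0.8]
}}

```text
time: 18.73
tool_pos: [0.6643, -0.0796, 0.2045]
ee_rot: [3.13, 0.002, 1.569]
wrist_force: [0.4, 0.7, 1.6]
width: 0.074
finger_force: 0.0
```

{"method": "move_arm", "body": {
  "motion": [0,0,0,-0.203,-0.266,0,0.8,0,0,0,-0.203,-0.266,0,0.8,0,0,0,-0.203,-0.266,0,0.8,0,0,0,-0.203,-0.266,0,0.8,0,0,0,-0.203,-0.266,0,0.8,0,0,0,-0.203,-0.266,0,0.8,0,0,0,-0.203,-0.266,0,0.8,0,0,0,-0.203,-0.266,0,0.8,0,0,0,0,0,0,0.8,0,0,0,0,0,0,0.8]
}}

```text
time: 19.57
tool_pos: [0.4482, -0.2422, 0.1972]
ee_rot: [3.14, 0.001, 1.566]
wrist_force: [0.2, -0.2, -0.5]
width: 0.0755
finger_force: 0.0
```

```bash
python3 - <<'E'
from h import *
a=robot.snapshot("scene");a=cv2.resize(a[90:330,190:510],None,fx=2.5,fy=2.5)
cv2.imwrite("pics/s5.png",cv2.cvtColor(a,cv2.COLOR_RGB2BGR))
E
```

```text
(no output)
```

View pics/s5.png

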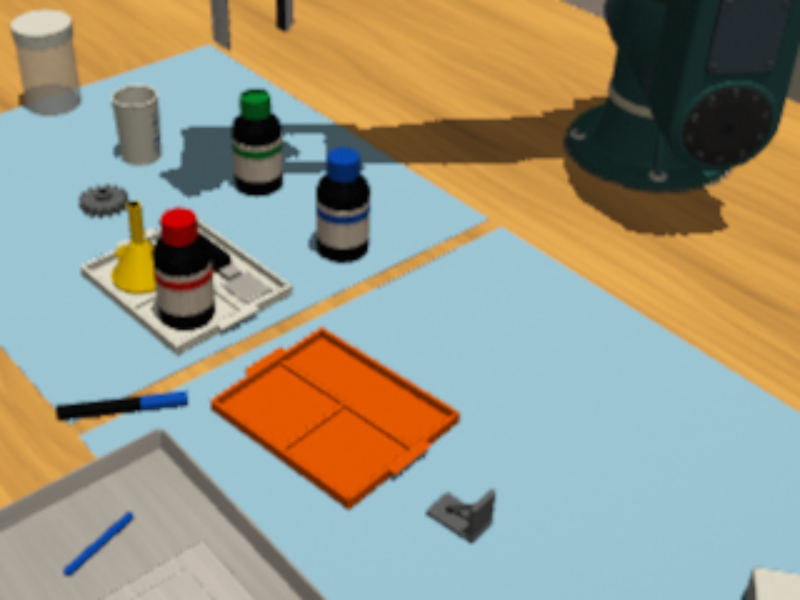

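The red bottle stands upright in the white tray at (185,270) beside the funnel, and the gripper is above the green bottle. Descending onto its cap.

{"method": "move_arm", "body": {
  "motion": [0,0,0,0,0,0.3,0.8,0,0,0,0,0,0.3,0.8,0,0,0,0,0,0.2,0.8,0,0,0,0,0,0.09,0.8,0,0,0,0,0,0.05,0.8,0,0,0,0,0,0,0.3,0,0,0,0,0,0,0.3,0,0,0,0,0,0,0.3,0,0,0,0,0,0,0,0,0,0,0,0,0,0,0,0,0,0,0,0,0,0,0,0,0,0,0,0]
}}

```text
time: 20.62
tool_pos: [0.4492, -0.2415, 0.103]
ee_rot: [3.14, 0.001, 1.569]
wrist_force: [0.0, -0.3, 1.0]
width: 0.0355
finger_force: 30.0
```

{"method": "move_arm", "body": {
  "motion": [0,0,0,0,0,-0.1,0,0,0,0,0,0,-0.3,0,0,0,0,0,0,-0.35,0,0,0,0,0,0,-0.35,0,0,0,0,0,0,-0.3,0,0,0,0,0,0,-0.1,0,0,0,0,0.12,0.06,0,0,0,0,0,0.24,0.116,0,0,0,0,0,0.24,0.116,0,0,0,0,0,0.24,0.116,0,0,0,0,0,0.24,0.116,0,0,0,0,0,0.24,0.116,0,0]
}}

```text
time: 21.62
tool_pos: [0.5125, -0.108, 0.2504]
ee_rot: [-3.138, -0.001, 1.569]
wrist_force: [0.3, -0.8, -3.1]
width: 0.0353
finger_force: 30.0
```

{"method": "move_arm", "body": {
  "motion": [0,0,0,0.24,0.116,0,0,0,0,0,0.24,0.116,0,0,0,0,0,0.24,0.116,0,0,0,0,0,0.24,0.116,0,0,0,0,0,0.24,0.116,0,0,0,0,0,0.24,0.116,0,0,0,0,0,0.24,0.116,0,0,0,0,0,0.24,0.116,0,0,0,0,0,0.24,0.116,0,0,0,0,0,0.24,0.116,0,0,0,0,0,0.24,0.116,0,0,0,0,0,0.24,0.116,0,0]
}}

```text
time: 22.62
tool_pos: [0.6523, 0.1795, 0.2499]
ee_rot: [-3.138, 0.001, 1.569]
wrist_force: [0.9, -0.4, -2.4]
width: 0.0356
finger_force: 30.0
```

{"method": "move_arm", "body": {
  "motion": [0,0,0,0.1,0.03,0,0,0,0,0,0,0,0,0,0,0,0,0,0,0,0]
}}

```text
time: 22.87
tool_pos: [0.6549, 0.1881, 0.2506]
ee_rot: [-3.138, 0.002, 1.57]
wrist_force: [-0.3, -1.0, -3.3]
width: 0.0352
finger_force: 30.0
```

{"method": "move_arm", "body": {
  "motion": [0,0,0,0,0.03,0.1,0,0,0,0,0,0,0.25,0,0,0,0,0,0,0.25,0,0,0,0,0,0,0.25,0,0,0,0,0,0,0.2,0,0,0,0,0,0,0.15,0,0,0,0,0,0,0.1,0,0,0,0,0,0,0.05,0,0,0,0,0,0,0,0,0,0,0,0,0,0,0]
}}

```text
time: 23.7
tool_pos: [0.659, 0.1879, 0.1182]
ee_rot: [3.14, -0.0, 1.569]
wrist_force: [-0.5, 0.3, -1.7]
width: 0.0355
finger_force: 30.0
```

{"method": "move_arm", "body": {
  "motion": [0,0,0,0,0,0.06,0,0,0,0,0,0,0.04,0,0,0,0,0,0,0.02,0,0,0,0,0,0,0,0,0,0,0,0,0,0,0]
}}

```text
time: 24.12
tool_pos: [0.6589, 0.1886, 0.106]
ee_rot: [3.14, -0.0, 1.569]
wrist_force: [-0.6, 0.1, -0.8]
width: 0.0352
finger_force: 30.0
```

{"method": "move_arm", "body": {
  "motion": [0,0,0,0,0,0.008,0,0,0,0,0,0,0,0,0,0,0,0,0,0,0]
}}

```text
time: 24.37
tool_pos: [0.659, 0.1886, 0.106]
ee_rot: [3.14, -0.0, 1.569]
wrist_force: [-0.9, -0.3, 3.8]
width: 0.0351
finger_force: 30.0
```

{"method": "move_arm", "body": {
  "motion": [0,0,0,0,0,0,0.6,0,0,0,0,0,0,0.6,0,0,0,0,0,0,0.6,0,0,0,0,0,0,0.7,0,0,0,0,0,-0.1,0.7,0,0,0,0,0,-0.3,0.7,0,0,0,0,0,-0.4,0.8,0,0,0,0,0,-0.2,0.8]
}}

```text
time: 25.03
tool_pos: [0.6597, 0.1887, 0.21]
ee_rot: [3.136, -0.001, 1.569]
wrist_force: [0.7, 0.9, 1.6]
width: 0.0741
finger_force: 0.0
```

{"method": "move_arm", "body": {
  "motion": [0,0,0,-0.3635,-0.0835,0,1,0,0,0,-0.3635,-0.0835,0,1,0,0,0,-0.3635,-0.0835,0,1,0,0,0,-0.3635,-0.0835,0,1,0,0,0,-0.3635,-0.0835,0,1,0,0,0,-0.3635,-0.0835,0,1,0,0,0,-0.3635,-0.0835,0,1,0,0,0,-0.3635,-0.0835,0,1,0,0,0,-0.3635,-0.0835,0,1,0,0,0,-0.3635,-0.0835,0,1,0,0,0,-0.3635,-0.0835,0,1,0,0,0,-0.3635,-0.0835,0,1]
}}

```text
time: 26.03
tool_pos: [0.5571, -0.2493, 0.2055]
ee_rot: [3.14, 0.0, 1.569]
wrist_force: [0.4, 0.5, 0.5]
width: 0.0939
finger_force: 0.0
```

{"method": "move_arm", "body": {
  "motion": [0,0,0,-0.3635,-0.0835,0,1,0,0,0,-0.3635,-0.0835,0,1,0,0,0,-0.3635,-0.0835,0,1,0,0,0,-0.3635,-0.0835,0,1,0,0,0,0,0,0,1,0,0,0,0,0,0,1]
}}

```text
time: 26.53
tool_pos: [0.5231, -0.3949, 0.2044]
ee_rot: [-3.142, -0.001, 1.566]
wrist_force: [0.8, 0.8, -0.0]
width: 0.0938
finger_force: 0.0
```

```bash
python3 - <<'E'
from h import *
a=robot.snapshot("scene");a=cv2.resize(a[70:310,180:420],None,fx=2.5,fy=2.5)
cv2.imwrite("pics/s6.png",cv2.cvtColor(a,cv2.COLOR_RGB2BGR))
E
```

```text
(no output)
```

View pics/s6.png

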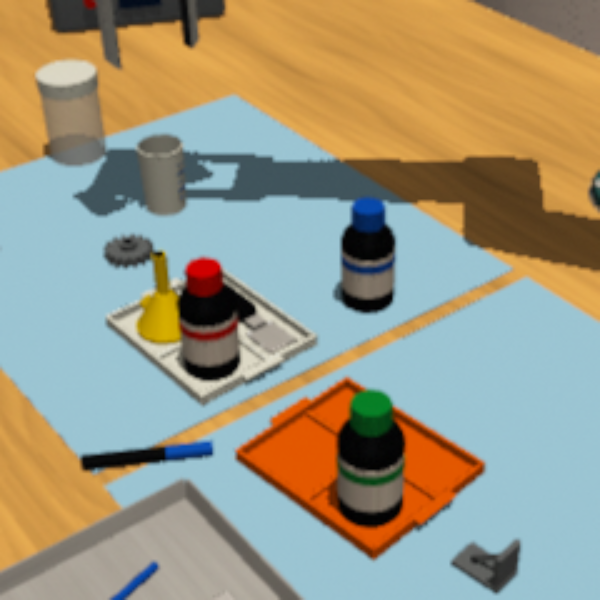

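The green bottle is upright in the orange tray at (370,455). The beaker rim is at (161,146), with the fingers above it. Descending.

{"method": "move_arm", "body": {
  "motion": [0,0,0,0.01,0.02,0.3,1,0,0,0,0,0,0.3,1,0,0,0,0,0,0.3,1,0,0,0,0,0,0.3,1,0,0,0,0,0,0.2,1,0,0,0,0,0,0.12,1,0,0,0,0,0,0.06,1,0,0,0,0,0,0,0.6,0,0,0,0,0,0,0.5,0,0,0,0,0,0,0.5,0,0,0,0,0,0,0.5,0,0,0,0,0,0,0.5]
}}

```text
time: 27.58
tool_pos: [0.5268, -0.3926, 0.0482]
ee_rot: [3.139, 0.002, 1.569]
wrist_force: [0.6, -0.6, -0.5]
width: 0.064
finger_force: 0.0
```

{"method": "move_arm", "body": {
  "motion": [0,0,0,0,0,0,0.3,0,0,0,0,0,0,0.3,0,0,0,0,0,0,0.3]
}}

```text
time: 27.83
tool_pos: [0.5268, -0.3924, 0.0476]
ee_rot: [3.14, 0.001, 1.569]
wrist_force: [1.2, 0.6, 2.6]
width: 0.0568
finger_force: 30.0
```

{"method": "move_arm", "body": {
  "motion": [0,0,0,0,0,-0.1,0.3,0,0,0,0,0,-0.3,0.3,0,0,0,0,0,-0.35,0.3,0,0,0,0,0,-0.35,0.3,0,0,0,0,0,-0.3,0.3,0,0,0,0,0,-0.1,0.3,0,0,0,0.15,0.04,0,0.3,0,0,0,0.27,0.079,0,0.3,0,0,0,0.27,0.079,0,0.3,0,0,0,0.27,0.079,0,0.3,0,0,0,0.27,0.079,0,0.3,0,0,0,0.27,0.079,0,0.3]
}}

```text
time: 28.83
tool_pos: [0.5687, -0.2388, 0.1926]
ee_rot: [-3.136, -0.004, 1.57]
wrist_force: [-0.1, 0.3, -0.6]
width: 0.057
finger_force: 30.0
```

{"method": "move_arm", "body": {
  "motion": [0,0,0,0.27,0.079,0,0.3,0,0,0,0.27,0.079,0,0.3,0,0,0,0.27,0.079,0,0.3,0,0,0,0.27,0.079,0,0.3,0,0,0,0.27,0.079,0,0.3,0,0,0,0.27,0.079,0,0.3,0,0,0,0.27,0.079,0,0.3,0,0,0,0.27,0.079,0,0.3,0,0,0,0.27,0.079,0,0.3,0,0,0,0.27,0.079,0,0.3,0,0,0,0.27,0.079,0,0.3,0,0,0,0.27,0.079,0,0.3]
}}

```text
time: 29.83
tool_pos: [0.6633, 0.0844, 0.1925]
ee_rot: [-3.135, -0.0, 1.57]
wrist_force: [-0.3, -0.6, -0.1]
width: 0.0572
finger_force: 30.0
```

{"method": "move_arm", "body": {
  "motion": [0,0,0,0.15,0.04,0,0.3,0,0,0,0,0,0,0.3,0,0,0,0,0,0,0.3]
}}

```text
time: 30.08
tool_pos: [0.668, 0.0973, 0.1942]
ee_rot: [-3.138, 0.001, 1.571]
wrist_force: [-0.2, -0.8, -0.1]
width: 0.0571
finger_force: 30.0
```

{"method": "move_arm", "body": {
  "motion": [0,0,0,0,0.02,0.1,0.3,0,0,0,0,0,0.25,0.3,0,0,0,0,0,0.25,0.3,0,0,0,0,0,0.25,0.3,0,0,0,0,0,0.2,0.3,0,0,0,0,0,0.15,0.3,0,0,0,0,0,0.08,0.3,0,0,0,0,0,0.04,0.3,0,0,0,0,0,0,0.3,0,0,0,0,0,0,0.3]
}}

```text
time: 30.92
tool_pos: [0.6717, 0.0962, 0.0655]
ee_rot: [3.14, -0.0, 1.568]
wrist_force: [0.1, 0.1, -0.4]
width: 0.0569
finger_force: 30.0
```

{"method": "move_arm", "body": {
  "motion": [0,0,0,0.01,0,0.07,0.3,0,0,0,0,0,0.05,0.3,0,0,0,0,0,0.025,0.3,0,0,0,0,0,0,0.3,0,0,0,0,0,0,0.3]
}}

```text
time: 31.33
tool_pos: [0.6713, 0.098, 0.0506]
ee_rot: [3.141, -0.0, 1.57]
wrist_force: [-0.4, 0.0, 1.9]
width: 0.0569
finger_force: 30.0
```

{"method": "move_arm", "body": {
  "motion": [0,0,0,0,0,0,0.75,0,0,0,0,0,0,0.75,0,0,0,0,0,0,0.75,0,0,0,0,0,0,0.75,0,0,0,0,0,-0.1,0.75,0,0,0,0,0,-0.3,0.75,0,0,0,0,0,-0.4,0.8,0,0,0,0,0,-0.4,0.8,0,0,0,0,0,-0.4,0.8]
}}

```text
time: 32.08
tool_pos: [0.6707, 0.0978, 0.2123]
ee_rot: [3.142, -0.0, 1.569]
wrist_force: [0.6, 0.6, 1.1]
width: 0.0752
finger_force: 0.0
```

{"method": "move_arm", "body": {
  "motion": [0,0,0,0,-0.3,0,0.8,0,0,0,0,-0.3,0,0.8,0,0,0,0,-0.3,0,0.8,0,0,0,0,-0.3,0,0.8,0,0,0,0,-0.3,0,0.8,0,0,0,0,-0.3,0,0.8,0,0,0,0,-0.3,0,0.8,0,0,0,0,-0.3,0,0.8,0,0,0,0,-0.3,0,0.8,0,0,0,0,-0.3,0,0.8,0,0,0,0,0,0,0.8,0,0,0,0,0,0,0.8]
}}

```text
time: 33.08
tool_pos: [0.3707, 0.0984, 0.2113]
ee_rot: [3.138, -0.0, 1.57]
wrist_force: [-0.8, -0.1, 1.1]
width: 0.0753
finger_force: 0.0
```

```bash
python3 - <<'E'
from h import *
t=robot.snapshot("top");a=robot.snapshot("scene")
t=cv2.resize(t[130:250,240:460],None,fx=3.5,fy=2.5);a=cv2.resize(a[100:310,190:460],None,fx=770/270,fy=1.4)
cv2.imwrite("pics/s7.png",cv2.cvtColor(np.vstack([t,a]),cv2.COLOR_RGB2BGR))
E
```

```text
(no output)
```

View pics/s7.png

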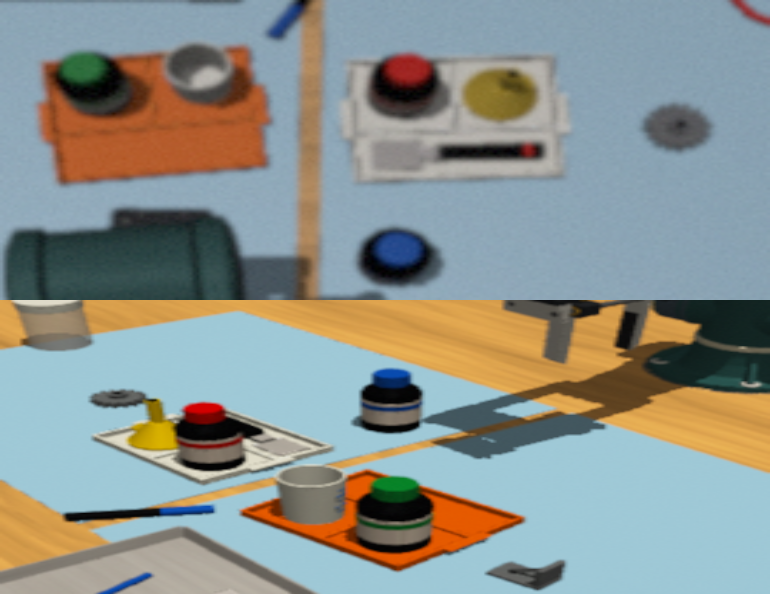

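All five items stand or lie in their compartments: the red and green bottles, beaker and funnel in the pockets, and the scraper in the trough at (460,152). The blue-capped bottle has not moved, so I hand the job in.

```bash
python3 -c "
from bench import robot
print(robot.close_job())"
```

```text
the job is handed in; nothing more can be done
None
```

Both kits are in their trays and the job is handed in at about 33 s. The final pictures show every item upright or flat in its own compartment and the blue-capped bottle where it stood; no verdict was returned.

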